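# Weigh the brass sensor housing on the spring scale

## Task

Weigh the brass sensor housing: lift it by its flat hanger plate, hang it by the window in that plate on the hook of the spring scale and let go gently, without driving the scale down to its stop. Leave it hanging still, untouched, for a second or two so that the scale could be read. Leave the steel housing where it stands.

Things in the scene. Friction and masses are not known exactly. Their poses are not given: they have to be found in the camera images.
- brass_housing: Brass, 122 tall, 0.25-0.4 kg, upright on the bench. Origin: centre of underside, z up. Barrel (foot 54 wide) to z=46, ports along +x and -x to 36 out at z=26. Above it a hanger plate 10 thick (x), 46 wide (y), to z=122, with a window through along x: y -17 to 17, z=48 to an inverted V (apex z=94, sides 87). Solid above z=98: grip there, e.g. across y, tips beside the window. Half turn about z: same.
- steel_housing: Stainless steel housing of exactly the same shape as the brass one, also on the bench: not to be weighed. Same origin and axes. The two may stand in either order.
- hook_seat (a point): Top of the steel hook bar where parts hang, 190 over the bench unloaded; moves with the hook. z up; hook points to -x, so thread parts on along +x, window facing x. Bar 8 thick: level x=-14 to 20; tip 18 above the seat, ends x=-34; behind, it rises to 30 above at x=48, back to a column at x=124, 36 wide, 305 tall. Blue base 12 high below, x=-40 to 200, 120 wide. Fixed; place and yaw vary.
- scale_hook (a joint): How far the spring-loaded hook is pulled straight down from its unloaded place: 0 unloaded, grows downward, stop at 0.05. About 170 N/m, lightly damped: the brass housing pulls it down some 15 to 23 mm and bobs for about a second when let go.
Mind the look-alikes: they are no part of the job. What is meant by the brass_housing is not green, and is the smaller of those in its own colour.

How it is judged:
On the way:
1. the brass housing hangs from the hook, let go and still, for half a second (horizontal distance between brass_housing and hook_seat below 0.025 m and z of brass_housing in the frame of hook_seat between -0.105 and -0.078 m and angle between brass_housing's own z axis and vertical below 0.3 rad and value of joint scale_hook above 0.01 m and velocity of joint scale_hook between -0.01 and 0.01 m/s and linear speed of brass_housing below 0.02 m/s and angular speed of brass_housing below 0.3 rad/s and contact force between brass_housing and the fingers below 0.05 N and contact force between brass_housing and the arm below 0.05 N), for 0.5 s.
At the end, for the whole second after the job is handed in: The brass housing hangs by its window on the hook (axis within 25 mm of the seat, underside 78 to 105 mm below it, within 17 deg of upright), hook down over 10 mm, at rest (hook < 10 mm/s, housing < 20 mm/s, < 0.3 rad/s), untouched; the steel housing within 30 mm of where it stood (horizontal distance between brass_housing and hook_seat below 0.025 m and z of brass_housing in the frame of hook_seat between -0.105 and -0.078 m and angle between brass_housing's own z axis and vertical below 0.3 rad and value of joint scale_hook above 0.01 m and velocity of joint scale_hook between -0.01 and 0.01 m/s and linear speed of brass_housing below 0.02 m/s and angular speed of brass_housing below 0.3 rad/s and distance of steel_housing from where it was at the start of the episode below 0.03 m).
It fails at once if the hook is driven down to the scale's stop (more than 46 mm) (value of joint scale_hook above 0.046 m).
It fails at once if the steel housing is moved by more than 30 mm (distance of steel_housing from where it was at the start of the episode above 0.03 m).
It also fails if it takes over 42 s, if anything falls off the work surface, if the arm or the gripper's body presses on something with over 40 N, if the wrist force passes 120 N, or if a joint passes its speed limit or range.

## Robot

A 6-joint arm with a two-finger parallel gripper is mounted at the origin on the work surface. World frame = base frame: x ahead of the robot, y to its left, z up, the work surface at z = 0. Lengths are in m, angles in rad, forces in N, time in s.
With the tool pointing down it reaches from about 0.35 to 0.975 m from the base axis. Payload 4.9 kg.
Tool frame: the origin (TCP) lies on the centre line of the jaws, within the pads' length; the fingertips stand manip.tcp_to_tips ahead of it and the grasp point (between the pads) is the TCP (manip.tcp_to_tips is the distance from the TCP to the fingertips, in m); y points along the fingers, z is the direction in which the jaws open and shut, and the axes are right-handed (so a half turn about y gives the same grasp; the last joint's range is limited). The gripper opens to 85 mm and grips with 20 to 120 N. Pads are 22 mm wide; open, the fingers measure 114 mm over their backs; the gripper's body (76 mm by 85 mm) begins 54 mm behind the grasp point. The pads swing forward as they close: fully open they stand 13 mm farther back than shut.
Start: joints at [-1.428, 0.053, 1.613, -0, 1.476, -0.119], TCP at [0.162, -0.604, 0.25] pointing down, gripper open.
Joint ranges: [-3.01, 3.01], [-1.01, 2.22], [0.06, 2.58], [-1.02, 4.17], [0.09, 2.62], [-3.14, 3.14]. Speed limits (rad/s): [2.57, 2.57, 3.14, 3.14, 3.14, 3.14].

## Interface

Orientations are given as a unit quaternion [w, x, y, z].
In Python, from plant import manip gives the robot as it stands.
- The arm moves only by the tool apply_moves, never from a script. Its argument "moves" is a list of rows, each a list of 7 numbers: the gripper's target within -1 to 1 (shut at 1, half-way at 0, fully open at -1), then the shift along the tool's x, y, z in mm, then the turn, a rotation vector about the tool's x, y, z in degrees. A call has 1 to 20 rows; each row shifts and turns the commanded pose from where the row before left it, along the tool's axes as they then stand; what a row does not reach is not made up. A row lasts 1/10 s, in which the tool goes at most 50 mm and 8.59 degrees, less where a joint would pass 70% of its speed; a pose out of reach is approached as far as the arm can. A call with a gripper value outside its range is refused whole. The fingers move at their own pace and stop on an object; the grip force is fixed at half the most. Time passes only in rows, so rows that do not move let the fingers close. It gives the time, the measured TCP pose, the force and the opening at its end, in the units of the state.
- manip.state(): the state, without advancing time (a new reading comes with each control period).
- manip.grab_frame(name): name is "side" or "top" or "wrist"; returns the picture (480x640x3 uint8, blue, green, red); there is no depth.
- manip.calibration(name): a dict with "mtx" (3x3 intrinsics, pixels), "distortion" ([k1, k2, p1, p2, k3] as OpenCV has them; the pictures are not rectified), "T" (4x4, takes a point from camera to world coordinates); the wrist camera has in their place "T_tool_cam" (4x4, takes a point from camera to tool coordinates, whose origin is the TCP and whose axes are the tool frame's). Camera axes: x right, y down, z forward; pixel columns grow to the right and rows downward; lengths in m; the calibration is good to about 2 mm. A picture is of the moment at which its call begins: read the wrist's pose just before it. calibration takes no time and is no camera call.
- manip.job_done(): hands the job in, once; it reports no verdict.
The state is a dict: "time": time; "joint_pos": joint angles; "joint_vel": joint speeds; "joint_efforts": joint torques, N m; "tool_pos": TCP position; "tool_rot": TCP orientation; "contact_force": force on the tool from outside, world axes, zero at the start; "ft_torque": the same for the moment, N m; "gripper_width": opening from 0.0 (shut) to 1.0 (fully open).
Only numpy, scipy, OpenCV 4.12 (cv2) and the standard library are available. Lean on these libraries where they do the work, as an engineer would, in place of code of your own. Each camera call takes 0.05 s, during which the arm holds its last target. There are 200 camera calls.

## Working session

There is one attempt and no reset: what is moved stays moved. The work goes in short steps, Python scripts to look and compute and a tool call to move; the robot and the scene stay as the last step left them, time stands still between calls to the robot, and variables do not carry over. Pictures are saved under pics/ and viewed, about 8 in all and at most 12, crops included, and the job is handed in when it is done.

Besides the shell and the picture viewer there is one more tool, called after "Request:" by a JSON object that holds its "api" and its "payload". apply_moves: Moves the arm, as the interface text tells. Its arguments: {"type":"object","properties":{"moves":{"type":"array","items":{"type":"array","items":{"type":"number"}}}},"required":["moves"]}

```bash
mkdir -p pics; python3 - <<'E'
from plant import manip
import cv2,numpy as np
s=manip.state();print(s['time'],s['tool_pos'],s['tool_rot'],manip.tcp_to_tips)
for n in("side","top"):
    cv2.imwrite(f"pics/{n}0.png",manip.grab_frame(n));c=manip.calibration(n);print(n,c['mtx'].round(1) if hasattr(c['mtx'],'round') else c['mtx'],c['distortion'],np.round(c['T'],3))
print(np.round(manip.calibration("wrist")["T_tool_cam"],3))
E
```

```text
0.0 [ 0.16168776 -0.60312987  0.24906251] [ 0.09229917 -0.09229939  0.70178457 -0.70032856] 0.019
side [[505.8   0.  316.9]
 [  0.  505.8 238.2]
 [  0.    0.    1. ]] [-0.11454898  0.          0.          0.          0.        ] [[-0.993 -0.079  0.084  0.465]
 [-0.115  0.648 -0.753  0.678]
 [ 0.005 -0.758 -0.653  0.756]
 [ 0.     0.     0.     1.   ]]
top [[515.4   0.  314.4]
 [  0.  515.4 235. ]
 [  0.    0.    1. ]] [-0.05490754  0.          0.          0.          0.        ] [[ 0.007 -0.989  0.151  0.4  ]
 [-1.    -0.008 -0.007 -0.042]
 [ 0.008 -0.151 -0.989  1.084]
 [ 0.     0.     0.     1.   ]]
[[-0.     0.946  0.325 -0.086]
 [ 0.001 -0.325  0.946 -0.123]
 [ 1.     0.    -0.    -0.001]
 [ 0.     0.     0.     1.   ]]
```

View pics/side0.png

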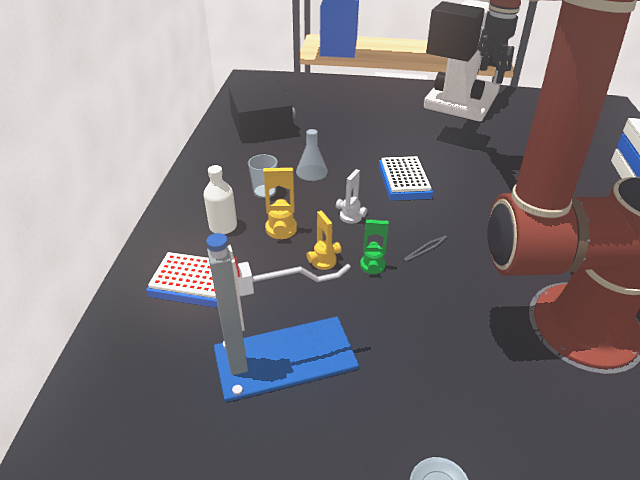

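View pics/top0.png

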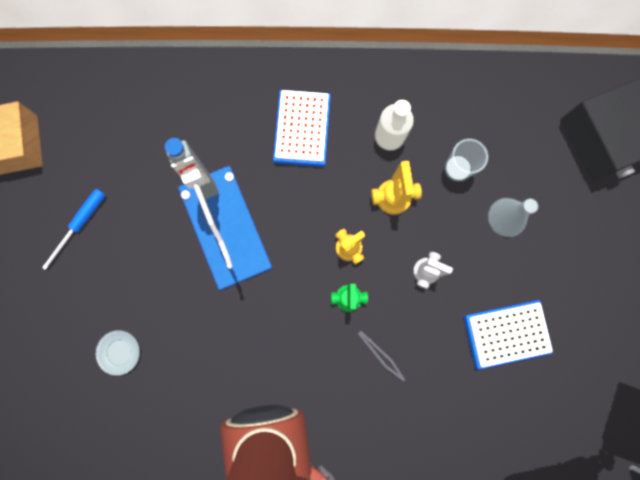

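```bash
cat > h.py <<'E'
import cv2,numpy as np
from plant import manip
def ray(n,px):
    c=manip.calibration(n);T=np.array(c['T'])
    u=cv2.undistortPoints(np.array(px,float).reshape(-1,1,2),np.array(c['mtx']),np.array(c['distortion']))[:,0]
    return T[:3,3],np.c_[u,np.ones(len(u))]@T[:3,:3].T
def onz(n,px,z):
    o,d=ray(n,px);return o+d*((z-o[2])/d[:,2])[:,None]
def cross(pt,ps):
    o1,d1=ray("top",[pt]);o2,d2=ray("side",[ps]);A=np.c_[d1[0],-d2[0]]
    t=np.linalg.lstsq(A,o2-o1,rcond=None)[0];a=o1+d1[0]*t[0];b=o2+d2[0]*t[1];return (a+b)/2,np.linalg.norm(a-b)
E
python3 - <<'E'
from h import *
t=cv2.imread("pics/top0.png");s=cv2.imread("pics/side0.png")
hsv=cv2.cvtColor(t,cv2.COLOR_BGR2HSV)
m=cv2.inRange(hsv,(105,150,60),(125,255,255));m[:160]=0;m[:,:175]=0;m[300:]=0;m[:,280:]=0
m=cv2.morphologyEx(m,cv2.MORPH_CLOSE,np.ones((9,9)))
c=max(cv2.findContours(m,0,1)[0],key=cv2.contourArea)
P=onz("top",c[:,0],.012)[:,:2].astype(np.float32)
r=cv2.minAreaRect(P*1000);print("base",r,cv2.boxPoints(r).round(0).tolist())
a=cv2.resize(t[210:330,160:390],None,fx=3.4,fy=3.4,interpolation=cv2.INTER_CUBIC)
b=cv2.resize(s[200:300,230:400],None,fx=4,fy=4,interpolation=cv2.INTER_CUBIC)
cv2.imwrite("pics/topc.png",a);cv2.imwrite("pics/sidec.png",b)
E
```

```text
base ((579.9716796875, 141.76104736328125), (241.1838836669922, 120.07125091552734), 23.66403579711914) [[445.0, 148.0], [494.0, 38.0], [715.0, 135.0], [666.0, 245.0]]
```

View pics/topc.png

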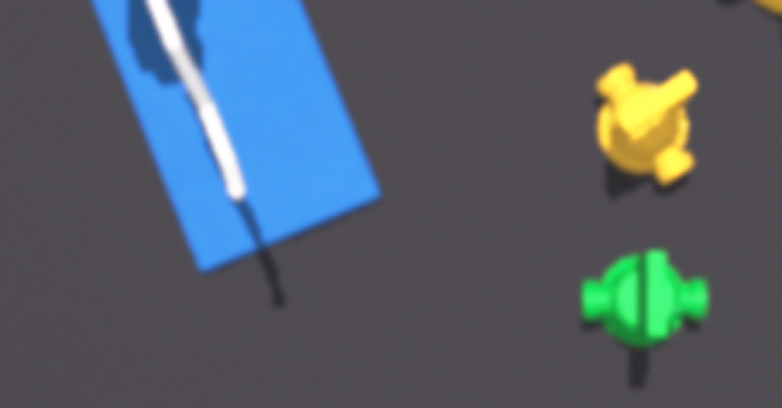

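View pics/sidec.png

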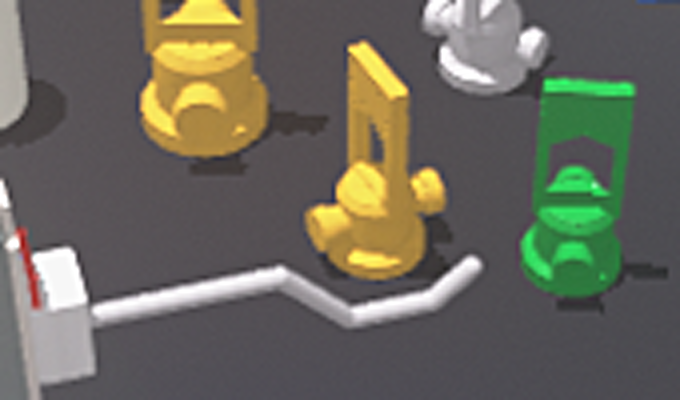

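```bash
python3 - <<'E'
from h import *
tc=lambda p:np.array(p)/3.4+[160,210]-.35
sc=lambda p:np.array(p)/4+[230,200]-.375
print("tip",cross(tc((237,192)),sc((474,266)))); 
print("expect tip",np.r_[506.7,109.7]-34*np.array([.916,.401]))
print("knee seat lvl ends: side@186", onz("side",[sc((352,318)),sc((435,299))],.186))
print("ports top@.026",onz("top",[tc((610,90)),tc((680,168))],.026))
print("plate top@.122 top",onz("top",[tc((625,128)),tc((632,138)),tc((697,87)),tc((684,70))],.122))
q=onz("side",[sc((349,46)),sc((363,41)),sc((409,92)),sc((397,97))],.122);print("side plate",q,q.mean(0))
# foot centre etc from mask
t=cv2.imread("pics/top0.png");m=cv2.inRange(cv2.cvtColor(t,cv2.COLOR_BGR2HSV),(15,100,80),(35,255,255))
m[:225]=0;m[:,:325]=0;m[270:]=0;m[:,373:]=0
c=max(cv2.findContours(m,0,1)[0],key=cv2.contourArea);print(cv2.boundingRect(c))
# steel & green & big approx positions @ top plate
print("green foot",onz("top",[tc((643,300))],.03), "steel", onz("top",[(428,271)],.03),"big",onz("top",[(394,198)],.03))
E
```

```text
tip (array([0.47906527, 0.09804432, 0.20023215]), np.float64(0.00023590302710583562))
expect tip [475.556  96.066]
knee seat lvl ends: side@186 [[0.5251266  0.11855119 0.186     ]
 [0.49346674 0.10402485 0.186     ]]
ports top@.026 [[ 0.55916001 -0.10016215  0.026     ]
 [ 0.5116233  -0.14267748  0.026     ]]
plate top@.122 top [[ 0.52346944 -0.10316757  0.122     ]
 [ 0.51792455 -0.1070344   0.122     ]
 [ 0.54675193 -0.14325957  0.122     ]
 [ 0.556265   -0.1360858   0.122     ]]
side plate [[ 0.55569943 -0.13785875  0.122     ]
 [ 0.54904558 -0.14290643  0.122     ]
 [ 0.52172796 -0.10431962  0.122     ]
 [ 0.52727875 -0.09966276  0.122     ]] [ 0.53843793 -0.12118689  0.122     ]
(335, 228, 31, 37)
green foot [[ 0.43169809 -0.11969865  0.03      ]] steel [[ 0.48752083 -0.28298104  0.03      ]] big [[ 0.64033338 -0.21529036  0.03      ]]
```

```bash
cat >> h.py <<'E'
from scipy.spatial.transform import Rotation as Ro
def cur():
    s=manip.state();return np.array(s['tool_pos']),Ro.from_quat(s['tool_rot'],scalar_first=True),s
def goal(xaz):  # tool x axis azimuth in deg, pointing down
    a=np.radians(xaz);x=np.array([np.cos(a),np.sin(a),0]);y=np.array([0,0,-1.]);return Ro.from_matrix(np.c_[x,y,np.cross(x,y)])
def plan(pos,xaz):
    p,R,s=cur();G=goal(xaz)
    print("t",s['time'],"p",p.round(4),"xaz",np.degrees(np.arctan2(*R.as_matrix()[1::-1,0])).round(2),"w",s['gripper_width'],"F",np.round(s['contact_force'],2))
    print("rotvec tool deg",(R.inv()*G).as_rotvec(degrees=True).round(2),"then shift mm in new axes",(G.inv().apply(np.array(pos)-p)*1000).round(1),"q6",s['joint_pos'][5])
E
python3 -c "
from h import *
p,R,s=cur();print(R.as_matrix().round(3))
for a in(39,219):plan([.537,-.1215,.25],a)"
```

```text
[[-0.966 -0.     0.259]
 [-0.259  0.002 -0.966]
 [-0.    -1.    -0.002]]
t 0.1 p [ 0.1617 -0.6032  0.2492] xaz -165.0 w 1.0011849844739793 F [-0.35  0.26 -0.24]
rotvec tool deg [5.00e-02 1.56e+02 1.40e-01] then shift mm in new axes [594.8  -0.8 138.1] q6 -0.11897655878859788
t 0.1 p [ 0.1617 -0.6032  0.2492] xaz -165.0 w 1.0011849844739793 F [-0.35  0.26 -0.24]
rotvec tool deg [  0.1  -24.    -0.03] then shift mm in new axes [-594.8   -0.8 -138.1] q6 -0.11897655878859788
```

Request:
{"api": "apply_moves", "payload": {"moves": [[-1, -35, 0, -26, 0, 0, 0], [-1, -35, 0, -26, 0, 0, 0], [-1, -35, 0, -26, 0, 0, 0], [-1, -35, 0, -26, 0, 0, 0], [-1, -35, 0, -26, 0, 0, 0], [-1, -35, 0, -26, 0, 0, 0], [-1, -35, 0, -26, 0, 0, 0], [-1, -35, 0, -26, 0, 0, 0], [-1, -35, 0, -26, 0, 0, 0], [-1, -35, 0, -26, 0, 0, 0], [-1, -35, 0, -26, 0, 0, 0], [-1, -35, 0, -26, 0, 0, 0], [-1, -35, 0, -26, 0, 0, 0], [-1, -32, 0, -31, 0, 0, 0]]}}

```text
time: 1.5
tool_pos: [0.5374, -0.1197, 0.2498]
tool_rot: [0.092, -0.092, 0.701, -0.701]
contact_force: [-0.1, -1.2, -0.1]
gripper_width: 1.0
```

Request:
{"api": "apply_moves", "payload": {"moves": [[-1, 0, 0, 0, 0, -8.5, 0], [-1, 0, 0, 0, 0, -8.5, 0], [-1, 0, 0, 0, 0, -8.5, 0], [-1, 0, 0, 0, 0, -8.5, 0], [-1, 0, 0, 0, 0, -8.5, 0], [-1, 0, 0, 0, 0, -8.5, 0], [-1, 0, 0, 0, 0, -8.5, 0], [-1, 0, 0, 0, 0, -8.5, 0], [-1, 0, 0, 0, 0, -8.5, 0], [-1, 0, 0, 0, 0, -8.5, 0], [-1, 0, 0, 0, 0, -8.5, 0], [-1, 0, 0, 0, 0, -8.5, 0], [-1, 0, 0, 0, 0, -8.5, 0], [-1, 0, 0, 0, 0, -8.5, 0], [-1, 0, 0, 0, 0, -8.5, 0], [-1, 0, 0, 0, 0, -8.5, 0], [-1, 0, 0, 0, 0, -8.5, 0], [-1, 0, 0, 0, 0, -8.5, 0], [-1, 0, 0, 0, 0, -8.5, 0], [-1, 0, 0, 0, 0, -8.5, 0]]}}

```text
time: 3.5
tool_pos: [0.5363, -0.1211, 0.2496]
tool_rot: [0.707, -0.706, -0.033, 0.033]
contact_force: [-0.2, 0.1, 0.8]
gripper_width: 1.002
```

Request:
{"api": "apply_moves", "payload": {"moves": [[-1, 0, 0, 0, 0, -8.5, 0], [-1, 0, 0, 0, 0, -8.5, 0], [-1, 0, 0, 0, 0, -8.5, 0], [-1, 0, 0, 0, 0, -8.5, 0], [-1, 0, 0, 0, 0, 0, 0], [-1, 0, 0, 0, 0, 0, 0]]}}

```text
time: 4.1
tool_pos: [0.5364, -0.1211, 0.2499]
tool_rot: [0.667, -0.667, -0.235, 0.235]
contact_force: [-0.1, 0.6, 0.0]
gripper_width: 0.997
```

```bash
python3 - <<'E'
from h import *
plan([.537,-.1215,.25],39)
np.savez("w0.npz",p=cur()[0],R=cur()[1].as_matrix());f=manip.grab_frame("wrist")
cv2.imwrite("pics/w0.png",f);c=manip.calibration("wrist");print(c['mtx'],c['distortion'])
E
```

```text
t 4.1 p [ 0.5364 -0.1211  0.2499] xaz 38.82 w 0.9969516440306911 F [-0.13  0.57  0.03]
rotvec tool deg [-0.04 -0.18 -0.02] then shift mm in new axes [ 0.2 -0.1 -0.6] q6 -2.605803848560976
[[404.10855025   0.         320.47893185]
 [  0.         404.10855025 241.42774479]
 [  0.           0.           1.        ]] [-0.02923815  0.          0.          0.          0.        ]
```

View pics/w0.png

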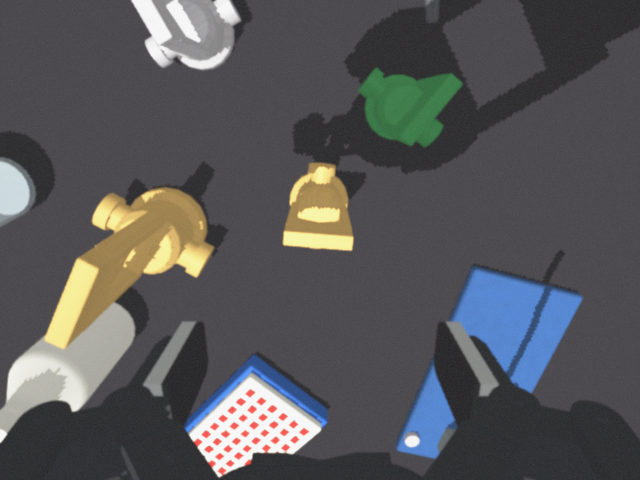

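```bash
python3 - <<'E'
from h import *
f=cv2.imread("pics/w0.png");d=np.load("w0.npz");c=manip.calibration("wrist");Tc=np.array(c['T_tool_cam'])
def wz(px,z):
    u=cv2.undistortPoints(np.array(px,float).reshape(-1,1,2),np.array(c['mtx']),np.array(c['distortion']))[:,0]
    D=np.c_[u,np.ones(len(u))]@(d['R']@Tc[:3,:3]).T;o=d['p']+d['R']@Tc[:3,3]
    return o+D*((z-o[2])/D[:,2])[:,None]
# bright top strip: brightest brass pixels below row 225
g=f[...,2].astype(int);m=((g>215)&(f[...,0]<170)).astype(np.uint8);m[:225]=0;m[260:]=0;m[:,:270]=0;m[:,365:]=0
k=max(cv2.findContours(m,0,1)[0],key=cv2.contourArea);print(cv2.boundingRect(k))
r=cv2.minAreaRect(wz(k[:,0],.122)[:,:2].astype(np.float32)*1000);print(r)
print(wz([(284,233),(352,237),(352,250),(283,245)],.122).round(4))
E
```

```text
(283, 231, 70, 19)
((540.4732666015625, -120.18069458007812), (10.379802703857422, 45.577945709228516), 34.08328628540039)
[[ 0.5501 -0.1407  0.122 ]
 [ 0.5243 -0.1042  0.122 ]
 [ 0.5313 -0.0983  0.122 ]
 [ 0.5572 -0.1361  0.122 ]]
```

```bash
python3 -c "
from h import *
plan([.540,-.1205,.110],34.1)"
```

```text
t 4.15 p [ 0.5365 -0.1212  0.25  ] xaz 38.85 w 0.9994923323088843 F [ 0.37 -0.02 -0.28]
rotvec tool deg [-0.03  4.75 -0.02] then shift mm in new axes [  3.3 140.   -1.4] q6 -2.606289280265424
```

Request:
{"api": "apply_moves", "payload": {"moves": [[-1, 0, 0, 0, 0, 4.7, 0], [-1, 3.3, 20, -1.4, 0, 0, 0], [-1, 0, 30, 0, 0, 0, 0], [-1, 0, 30, 0, 0, 0, 0], [-1, 0, 30, 0, 0, 0, 0], [-1, 0, 20, 0, 0, 0, 0], [-1, 0, 10, 0, 0, 0, 0], [-1, 0, 0, 0, 0, 0, 0], [0, 0, 0, 0, 0, 0, 0], [1, 0, 0, 0, 0, 0, 0], [1, 0, 0, 0, 0, 0, 0], [1, 0, 0, 0, 0, 0, 0], [1, 0, 0, 0, 0, 0, 0], [1, 0, 0, 0, 0, 0, 0], [1, 0, 0, 0, 0, 0, 0]]}}

```text
time: 5.65
tool_pos: [0.5413, -0.1207, 0.1122]
tool_rot: [-0.675, 0.676, 0.209, -0.208]
contact_force: [-0.0, 1.5, 6.4]
gripper_width: 0.528
```

Request:
{"api": "apply_moves", "payload": {"moves": [[1, 0, -8, 0, 0, 0, 0], [1, 0, -20, 0, 0, 0, 0], [1, 0, -30, 0, 0, 0, 0], [1, 0, -30, 0, 0, 0, 0], [1, 0, -25, 0, 0, 0, 0], [1, 0, -15, 0, 0, 0, 0], [1, 0, -2, 0, 0, 0, 0], [1, 0, 0, 0, 0, 0, 0], [1, 0, 0, 0, 0, 0, 0]]}}

```text
time: 6.55
tool_pos: [0.5391, -0.1202, 0.2379]
tool_rot: [0.676, -0.675, -0.207, 0.21]
contact_force: [0.3, 0.8, -3.5]
gripper_width: 0.524
```

```bash
python3 - <<'E'
from h import *
u=np.array([np.cos(np.radians(23.7)),np.sin(np.radians(23.7)),0]);seat=np.array([.5067,.1097,.19])
# start 110 mm before the seat along hook x, then the seat
for k in(-.11,0): plan(seat+u*k+[0,0,.0502],23.7)
f=manip.grab_frame("side");cv2.imwrite("pics/side1.png",cv2.resize(f[130:330,200:440],None,fx=3,fy=3))
E
```

```text
t 6.55 p [ 0.5391 -0.1202  0.2379] xaz 34.29 w 0.5237831393070411 F [ 0.27  0.8  -3.5 ]
rotvec tool deg [-0.17 10.59 -0.15] then shift mm in new axes [-47.3  -2.3 223.5] q6 -2.5233827994110123
t 6.55 p [ 0.5391 -0.1202  0.2379] xaz 34.29 w 0.5237831393070411 F [ 0.27  0.8  -3.5 ]
rotvec tool deg [-0.17 10.59 -0.15] then shift mm in new axes [ 62.7  -2.3 223.5] q6 -2.5233827994110123
```

View pics/side1.png

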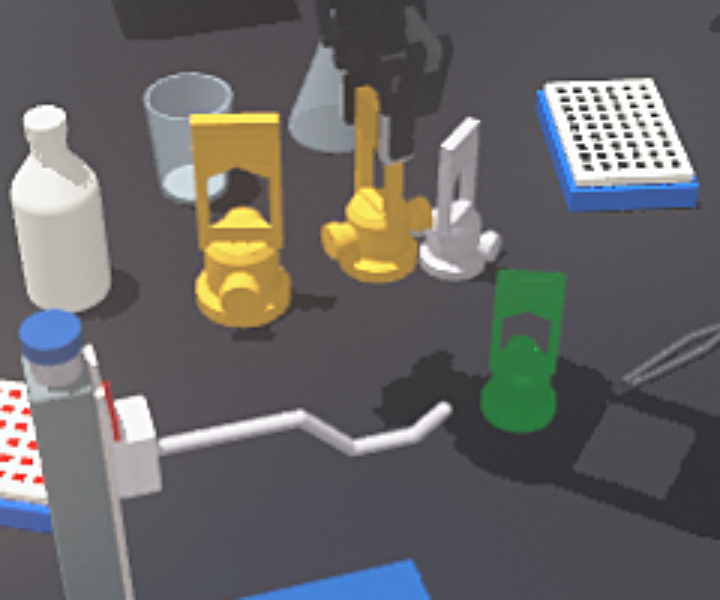

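Request:
{"api": "apply_moves", "payload": {"moves": [[1, -5, 0, 0, 0, 5.3, 0], [1, -5, 0, 0, 0, 5.3, 0], [1, -8, -2, 10, 0, 0, 0], [1, -8, 0, 20, 0, 0, 0], [1, -8, 0, 30, 0, 0, 0], [1, -8, 0, 30, 0, 0, 0], [1, -5, 0, 30, 0, 0, 0], [1, 0, 0, 30, 0, 0, 0], [1, 0, 0, 30, 0, 0, 0], [1, 0, 0, 25, 0, 0, 0], [1, 0, 0, 15, 0, 0, 0], [1, 0, 0, 4, 0, 0, 0], [1, 0, 0, 0, 0, 0, 0], [1, 0, 0, 0, 0, 0, 0]]}}

```text
time: 8.0
tool_pos: [0.4078, 0.064, 0.2418]
tool_rot: [-0.692, 0.692, 0.145, -0.145]
contact_force: [-0.7, -0.2, -3.6]
gripper_width: 0.527
```

```bash
python3 - <<'E'
from h import *
plan([.5067,.1097,.2402],23.7)
cv2.imwrite("pics/w1.png",manip.grab_frame("wrist"))
f=manip.grab_frame("side");cv2.imwrite("pics/side2.png",cv2.resize(f[150:310,240:440],None,fx=3,fy=3))
f=manip.grab_frame("top");cv2.imwrite("pics/top2.png",f)
a=np.vstack([cv2.resize(cv2.imread("pics/side2.png"),(600,480))]);b=cv2.imread("pics/w1.png")
cv2.imwrite("pics/m2.png",np.hstack([cv2.resize(a,(400,320)),cv2.resize(b,(400,320))]))
E
```

```text
t 8.0 p [0.4078 0.064  0.2418] xaz 23.67 w 0.5269770079846847 F [-0.72 -0.16 -3.6 ]
rotvec tool deg [ 0.01 -0.03 -0.05] then shift mm in new axes [108.9   1.6   2.1] q6 -2.008797708123934
```

View pics/m2.png

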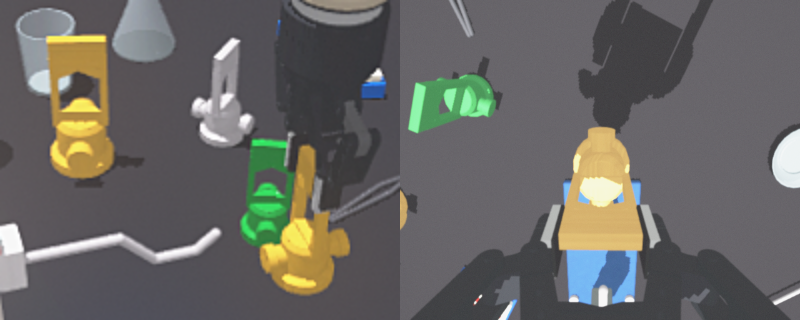

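Request:
{"api": "apply_moves", "payload": {"moves": [[1, 10, 1.6, 2, 0, 0, 0], [1, 20, 0, 0, 0, 0, 0], [1, 20, 0, 0, 0, 0, 0], [1, 10, 0, 0, 0, 0, 0], [1, 6, 0, 0, 0, 0, 0], [1, 6, 0, 0, 0, 0, 0], [1, 6, 0, 0, 0, 0, 0], [1, 6, 0, 0, 0, 0, 0], [1, 0, 0, 0, 0, 0, 0]]}}

```text
time: 9.05
tool_pos: [0.4843, 0.1002, 0.2408]
tool_rot: [-0.692, 0.692, 0.145, -0.145]
contact_force: [0.2, -0.1, -3.6]
gripper_width: 0.524
```

```bash
python3 - <<'E'
from h import *
plan([.5067,.1097,.2402],23.7)
f=manip.grab_frame("side")
b=manip.grab_frame("wrist")
cv2.imwrite("pics/m3.png",np.hstack([cv2.resize(f[190:310,240:390],(500,400),interpolation=cv2.INTER_CUBIC),cv2.resize(b[240:480,220:420],(300,400))]))
E
```

```text
t 9.05 p [0.4843 0.1002 0.2408] xaz 23.7 w 0.5238579200243392 F [ 0.22 -0.13 -3.58]
rotvec tool deg [0.   0.   0.01] then shift mm in new axes [24.4  0.6 -0.3] q6 -1.9311276781606892
```

View pics/m3.png

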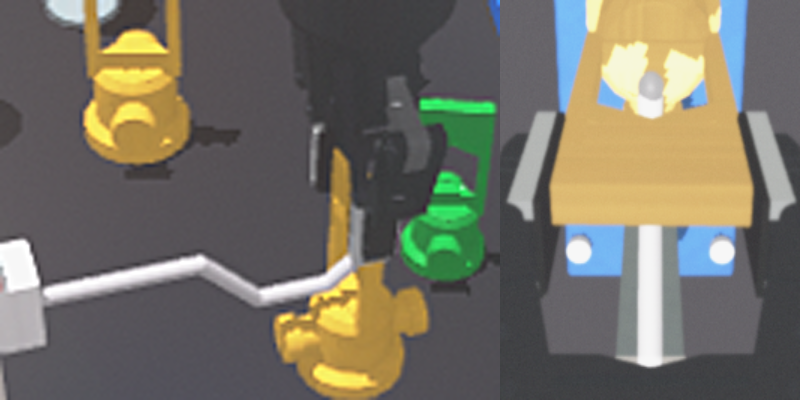

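Both views show the hook tip through the window and centred, at about (650,90) in the wrist half of the picture. The force hasn't changed, so I'll advance to the seat and lower.

Request:
{"api": "apply_moves", "payload": {"moves": [[1, 6, 0, 0, 0, 0, 0], [1, 6, 0, 0, 0, 0, 0], [1, 6, 0, 0, 0, 0, 0], [1, 6, 0, 0, 0, 0, 0], [1, 0, 0, 0, 0, 0, 0], [1, 0, 5, 0, 0, 0, 0], [1, 0, 8, 0, 0, 0, 0], [1, 0, 8, 0, 0, 0, 0], [1, 0, 5, 0, 0, 0, 0], [1, 0, 0, 0, 0, 0, 0], [1, 0, 0, 0, 0, 0, 0]]}}

```text
time: 10.25
tool_pos: [0.5057, 0.1097, 0.2145]
tool_rot: [0.692, -0.692, -0.145, 0.145]
contact_force: [-0.3, -0.4, -3.9]
gripper_width: 0.523
```

Request:
{"api": "apply_moves", "payload": {"moves": [[1, 0, 4, 0, 0, 0, 0], [1, 0, 4, 0, 0, 0, 0], [1, 0, 4, 0, 0, 0, 0], [1, 0, 4, 0, 0, 0, 0], [1, 0, 0, 0, 0, 0, 0], [1, 0, 0, 0, 0, 0, 0], [1, 0, 0, 0, 0, 0, 0]]}}

```text
time: 10.95
tool_pos: [0.5059, 0.1096, 0.199]
tool_rot: [-0.692, 0.692, 0.145, -0.145]
contact_force: [-0.6, -1.1, -2.0]
gripper_width: 0.524
```

Request:
{"api": "apply_moves", "payload": {"moves": [[1, 0, 3, 0, 0, 0, 0], [1, 0, 3, 0, 0, 0, 0], [1, 0, 3, 0, 0, 0, 0], [1, 0, 2, 0, 0, 0, 0], [1, 0, 0, 0, 0, 0, 0], [1, 0, 0, 0, 0, 0, 0], [1, 0, 0, 0, 0, 0, 0]]}}

```text
time: 11.65
tool_pos: [0.5061, 0.1096, 0.188]
tool_rot: [-0.692, 0.692, 0.145, -0.145]
contact_force: [1.0, -1.0, -0.4]
gripper_width: 0.525
```

```bash
python3 - <<'E'
from h import *
for i in range(5): print(np.round(cur()[2]['contact_force'],2)); manip.grab_frame("top")
f=manip.grab_frame("side")
b=manip.grab_frame("wrist")
cv2.imwrite("pics/m4.png",np.hstack([cv2.resize(f[190:310,240:390],(500,400),interpolation=cv2.INTER_CUBIC),cv2.resize(b[240:480,220:420],(300,400))]))
E
```

```text
[ 0.99 -1.05 -0.41]
[ 1.76 -1.76 -1.12]
[-0.02 -0.88  0.07]
[ 1.96 -2.34 -0.52]
[ 1.19 -1.23 -0.33]
```

View pics/m4.png

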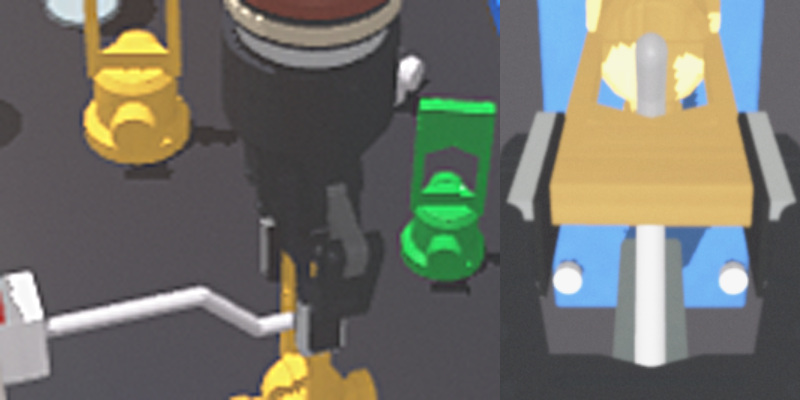

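Request:
{"api": "apply_moves", "payload": {"moves": [[1, 0, 2, 0, 0, 0, 0], [1, 0, 0, 0, 0, 0, 0], [1, 0, 0, 0, 0, 0, 0], [-0.08, 0, 0, 0, 0, 0, 0], [-0.12, 0, 0, 0, 0, 0, 0], [-0.2, 0, 0, 0, 0, 0, 0], [-0.3, 0, 0, 0, 0, 0, 0], [-0.5, 0, 0, 0, 0, 0, 0], [-0.7, 0, 0, 0, 0, 0, 0], [-0.9, 0, 0, 0, 0, 0, 0], [-0.9, 0, 0, 0, 0, 0, 0], [-0.9, 0, 0, 0, 0, 0, 0], [-0.9, 0, 0, 0, 0, 0, 0], [-0.9, 0, 0, 0, 0, 0, 0], [-0.9, 0, 0, 0, 0, 0, 0]]}}

```text
time: 13.5
tool_pos: [0.5058, 0.1097, 0.1857]
tool_rot: [0.692, -0.692, -0.145, 0.145]
contact_force: [0.3, -0.5, -0.3]
gripper_width: 0.949
```

Request:
{"api": "apply_moves", "payload": {"moves": [[-0.9, 0, -5, 0, 0, 0, 0], [-0.9, 0, -10, 0, 0, 0, 0], [-0.9, 0, -20, 0, 0, 0, 0], [-0.9, 0, -25, 0, 0, 0, 0], [-0.9, 0, -25, 0, 0, 0, 0], [-0.9, 0, -15, 0, 0, 0, 0], [-0.9, 0, 0, 0, 0, 0, 0], [-0.9, 0, 0, 0, 0, 0, 0], [-0.9, 0, 0, 0, 0, 0, 0], [-0.9, 0, 0, 0, 0, 0, 0], [-0.9, 0, 0, 0, 0, 0, 0], [-0.9, 0, 0, 0, 0, 0, 0], [-0.9, 0, 0, 0, 0, 0, 0], [-0.9, 0, 0, 0, 0, 0, 0], [-0.9, 0, 0, 0, 0, 0, 0], [-0.9, 0, 0, 0, 0, 0, 0], [-0.9, 0, 0, 0, 0, 0, 0], [-0.9, 0, 0, 0, 0, 0, 0]]}}

```text
time: 15.3
tool_pos: [0.5058, 0.1097, 0.2857]
tool_rot: [0.692, -0.692, -0.145, 0.145]
contact_force: [0.4, -0.5, 0.7]
gripper_width: 0.951
```

```bash
python3 - <<'E'
from h import *
f=manip.grab_frame("side")
b=manip.grab_frame("wrist")
for i in range(8): manip.grab_frame("top")
f2=manip.grab_frame("side");d=cv2.absdiff(f,f2)[190:330,240:390];print("max diff",d.max(),(d.max(2)>25).sum())
print("t",cur()[2]['time'],"width",cur()[2]['gripper_width'])
cv2.imwrite("pics/m5.png",np.hstack([cv2.resize(f2[190:330,240:390],(430,400),interpolation=cv2.INTER_CUBIC),cv2.resize(b[100:480,170:470],(316,400))]))
E
```

```text
max diff 17 0
t 15.85 width 0.9540989284378725
```

View pics/m5.png

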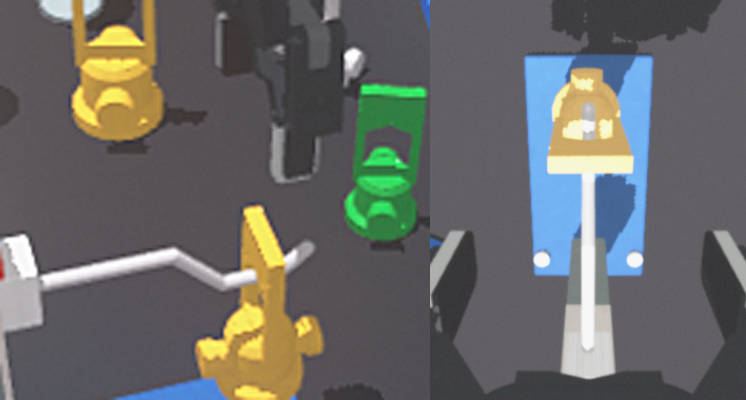

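The housing hangs on the level part of the hook, untouched. Two side pictures about half a second apart show no motion, so I'll hand it in.

```bash
python3 -c "
from plant import manip
for i in range(10): manip.grab_frame('side')
print(manip.job_done())"
```

```text
the job is handed in; nothing more can be done
None
```

I hung the small brass housing on the scale hook by its window, let go gently and handed the job in at about 16.4 s; no verdict is reported.

- **How it went:** I gripped the housing across its plate, threaded it onto the hook and lowered it until the hook carried nearly all of its weight. Then I opened the fingers slowly and backed the gripper 100 mm straight up. The wrist read about 3.5 N with the housing lifted (about 0.36 kg) and about 0.5 N just before release.
- **Last checks:** In the final pictures the housing hangs upright and centred on the level part of the hook, with the gripper clear above it. Two side pictures about half a second apart showed no motion.
- **Hook travel:** I did not read the joint directly. From the tool height I estimate it sits about 20 mm down, well short of the stop.
- **Steel housing:** The arm never came near it, but I did not measure its position again at the end.
- **Measurement disagreement:** My first estimate of the plate's angle differed between views, at roughly 36 to 42 degrees. The wrist camera gave 34.1 degrees with the plate size matching, so I used that.

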